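# Bring the magnifier into focus over the carved flower

### The job

Look over the cuts of the flower on the haunch (the tail end) of the carved horse: pick up the hand magnifier, lay it flat and centred over that flower so that you gently feel its rim seat on the horse's flank, then draw it straight up, level, until the lens is at the height of the top end of the upright blade of the square, which marks its focal height. Finish holding the magnifier still there, level and centred over the flower, with nothing but the gripper carrying it; do not let go, and leave the horse, the square and everything else where they are.

Things in the scene. Friction and masses are not known exactly. Their poses are not given: they have to be found in the camera images.
- loupe_lens (a point): centre of the hand magnifier's lens, half-way up its rim; it lies flat on the bench left or right of the carving block. Steel rim 80 mm across, 14 mm tall; clear glass 70 mm across, recessed 5 mm behind both rim faces. x axis: from handle out through the lens; z square to the lens, up as it lies. 120-195 g, balance point 30 mm from the lens centre towards the handle
- loupe_grip (a point): grip point half-way up the magnifier's dark wooden handle (lens centre = this + 85 mm along x; same axes). The handle is a straight flat-sided bar 16 mm wide, 14 mm tall, from 33 mm on the lens side of this point to 67 mm on the other; its underside is flush with the rim's, so this point starts 7 mm above the bench
- haunch_flower (a point): centre of the carved flower on the wooden horse's haunch (tail end), at the height of the flat flank; petals 40 mm across stand 3 mm proud. The pale horse, 265 x 205 x 30 mm, about 450 g, lies loose on its side on the block; the flank is flat 47 mm around this point; legs, neck, tail are lower. z up; +y to shoulder and head, +x to the hooves (away from the robot)
- shoulder_flower (a point): centre of the second, identical flower, on the horse's shoulder at the head end, 96 mm along +y from the haunch flower, in the plane of the flank: not the one to be looked at
- blade_top (a point): middle of the top end of the steel blade of the combination square, 20 mm wide (along y) and 3 mm thick: the mark for the focal height, 70 to 105 mm above the horse's flank (it differs from day to day). z up
- square: small combination square, 280 g, standing loose on the far tail-side corner of the block: dark steel head 60 mm long (y) x 18 mm thick (x) x 42 mm tall, its blade upright through it. Origin on its underside, below the blade; the head's foot runs 48 mm to -y. z up
- horse: the carved horse lying on the block; origin on its underside, below the middle of the flank, half-way between the two flowers; same axes as the flowers
- block: fixed wooden carving block 270 (x) x 380 (y) mm, its top 50 mm above this origin and 30 to 50 mm above the bench (it differs from day to day). Origin: centre of its underside; x away from the robot
- mallet_mid (a point): wooden mallet 240 mm long along x, head 48 mm wide and 46 mm tall towards +x; this point half-way along and half-way up. It lies on the bench on the other side of the block from the magnifier. Leave it alone
- gouge_a: carving gouge 235 mm long along x, blade to +x, handle 23 mm thick; origin on its underside where blade meets handle; on the bench far left. Leave it alone
- gouge_b: carving gouge like gouge_a, on the bench far right. Leave it alone
- gouge_c: carving gouge like gouge_a, lying across the robot-side edge of the block, behind the back of the horse. Leave it alone
- offcut_a: wooden offcut 36 x 52 x 28 mm on the block by the horse's head; origin centre of its underside. Leave it alone
- offcut_b: wooden offcut 46 x 30 x 22 mm on the block by the horse's head; origin centre of its underside. Leave it alone
There are look-alikes about, which are no part of the job. Of the things that look like the square, the smallest one is meant. Of the things that look like the part that bears loupe_lens, the larger one is meant.

How it is judged:
By the outcome, as a careful person would: the job done as asked, in the order asked, and still so for the second after the job is handed in, while the arm keeps its last pose, push and grip.
It also fails if it takes over 48 s, if anything falls off the work surface, if the arm or the gripper's body presses on something with over 40 N, if the wrist force passes 120 N, or if a joint passes its speed limit or range.

### The arm

A 7-joint arm with a two-finger parallel gripper is mounted at the origin on the work surface. World frame = base frame: x ahead of the robot, y to its left, z up, the work surface at z = 0. Lengths are in m, angles in rad, forces in N, time in s.
With the tool pointing down it reaches from about 0.4 to 0.85 m from the base axis. Payload 10.4 kg.
Tool frame: the origin (TCP) lies at the very end of the fingers, on their centre line; the grasp point (between the pads) lies 19 mm behind it; z points along the fingers, y is the line along which they close (so a half turn about z gives the same grasp; the last joint's range is limited). The gripper opens to 85 mm and grips with 20 to 120 N. Pads are 22 mm wide; open, the fingers measure 114 mm over their backs; the gripper's body (76 mm by 85 mm) begins 54 mm behind the grasp point. The pads swing forward as they close: fully open they stand 13 mm farther back than shut.
Start: joints at [-1.244, 0.332, -0.065, 1.46, 0.022, 1.35, -0.088], TCP at [0.214, 0.587, 0.231] pointing down, gripper open.
Joint ranges: [-2.6, 2.6], [-0.5, 2.12], [-1.47, 1.34], [0.16, 2.42], [-1.27, 4.41], [0.06, 2.06], [-2.6, 2.6]. Speed limits (rad/s): [2.22, 2.22, 2.79, 2.79, 3.14, 3.14, 3.14].

### API

Orientations are given as a unit quaternion [x, y, z, w].
In Python, from workcell import * gives the robot as it stands.
- The arm moves only by the tool step_arm, never from a script. Its argument "commands" is one flat list of numbers, 7 for each row, row after row: the finger opening in mm, from 0 to 85.4, then the shift along the world's x, y, z as a fraction of full scale, then the turn, a rotation vector about the world's x, y, z as a fraction of full scale. A call has exactly 10 rows; each row is the pose to reach, as a shift and turn from the pose commanded when the call began, turning the shorter way round; what a row does not reach only later rows make up. Full scale, the value 1, is 0.6 m for a shift and pi rad for a turn. A row lasts 1/8 s, in which the tool goes at most 62.5 mm and 10.7 degrees, less where a joint would pass 70% of its speed; a pose out of reach is approached as far as the arm can. A call with a number of a shift or a turn outside -1 to 1 is refused whole. A call with a gripper value outside its range is refused whole. The fingers move at their own pace and stop on an object; "squeeze" is the grip in N (left out, the last holds). Time passes only in rows, so rows that repeat a pose let the fingers close, or fill a call up. It gives the time, the measured TCP pose, the force, the opening and the grip force at its end, in the units of the state.
- get_obs(): the state, without advancing time (a new reading comes with each control period).
- camera(name): name is "scene" or "top" or "wrist"; returns the picture (480x640x3 uint8, red, green, blue); there is no depth.
- camera_params(name): a dict with "mtx" (3x3 intrinsics, pixels), "extrinsics" (4x4, takes a point from world to camera coordinates); the wrist camera has in their place "tool_from_camera" (4x4, takes a point from camera to tool coordinates, whose origin is the TCP and whose axes are the flange's). Camera axes: x right, y down, z forward; pixel columns grow to the right and rows downward; lengths in m; the calibration is good to about 2 mm. A picture is of the moment at which its call begins: read the wrist's pose just before it. camera_params takes no time and is no camera call.
- hand_in(): hands the job in; it is judged then, once.
The state is a dict: "clock": time; "joint_pos": joint angles; "joint_velocities": joint speeds; "tau": joint torques, N m; "position": TCP position; "ee_rot": TCP orientation; "ft_force": force on the tool from outside, world axes, zero at the start; "torque": the same for the moment, N m; "grip_width": opening from 0.0 (shut) to 1.0 (fully open); "grasp_force": force on a finger pad.
Only numpy, scipy, OpenCV 4.12 (cv2) and the standard library are available. Lean on these libraries where they do the work, as an engineer would, in place of code of your own. Each camera call takes 0.05 s, during which the arm holds its last target. There are 200 camera calls.

## Working session

There is one attempt and no reset: what is moved stays moved. The work goes in short steps, Python scripts to look and compute and a tool call to move; the robot and the scene stay as the last step left them, time stands still between calls to the robot, and variables do not carry over. Pictures are saved under pics/ and viewed, at most 10 in all, crops included, and the job is handed in when it is done.

Besides the shell and the picture viewer there is one more tool, called after "Request:" as name(argument=value, ...), one argument or row to a line, values as JSON. step_arm: Moves the arm, as the interface text tells. Its arguments: {"type":"object","properties":{"commands":{"type":"array","items":{"type":"number"}},"squeeze":{"type":"number"}},"required":["commands"]}

```bash
mkdir -p pics; ls; python3 - <<'E'
from workcell import *
import cv2,numpy as np
np.set_printoptions(precision=4,suppress=True)
o=get_obs();print(o)
for n in("scene","top","wrist"):
    cv2.imwrite(f"pics/{n}0.png",cv2.cvtColor(camera(n),cv2.COLOR_RGB2BGR));print(n,camera_params(n))
E
```

```text
pics
{'clock': 0.0, 'joint_pos': array([-1.2436,  0.3329, -0.0647,  1.461 ,  0.0216,  1.3499, -0.0885]), 'joint_velocities': array([-0.0016,  0.0015, -0.0005, -0.    ,  0.0006, -0.0004, -0.0003]), 'tau': array([ -0.0018, -62.5437,   0.048 , -39.1594,   0.0161,   0.0102,
         0.    ]), 'position': array([0.214 , 0.5868, 0.2305]), 'ee_rot': array([ 0.174 ,  0.9847, -0.0007, -0.0001]), 'ft_force': array([ 0.0497,  0.9028, -0.4218]), 'torque': array([-0.0048,  0.0164, -0.0162]), 'grasp_force': 0.0, 'grip_width': 0.9990323624505554}
scene {'mtx': array([[493.5893,   0.    , 312.8824],
       [  0.    , 493.5893, 231.9344],
       [  0.    ,   0.    ,   1.    ]]), 'extrinsics': array([[ 0.223 ,  0.9748,  0.0092, -0.1236],
       [ 0.552 , -0.1185, -0.8254, -0.2301],
       [-0.8035,  0.1892, -0.5645,  1.8211],
       [ 0.    ,  0.    ,  0.    ,  1.    ]])}
top {'mtx': array([[527.4186,   0.    , 318.4806],
       [  0.    , 527.4186, 235.137 ],
       [  0.    ,   0.    ,   1.    ]]), 'extrinsics': array([[-0.0268, -0.9996, -0.0059,  0.0178],
       [-0.9867,  0.0274, -0.1599,  0.5962],
       [ 0.16  ,  0.0016, -0.9871,  1.3523],
       [ 0.    ,  0.    ,  0.    ,  1.    ]])}
wrist {'mtx': array([[346.4733,   0.    , 315.5607],
       [  0.    , 346.4733, 243.6357],
       [  0.    ,   0.    ,   1.    ]]), 'tool_from_camera': array([[ 0.001 , -0.9525, -0.3045,  0.0791],
       [ 1.    ,  0.0007,  0.001 , -0.0006],
       [-0.0007, -0.3045,  0.9525, -0.1424],
       [ 0.    ,  0.    ,  0.    ,  1.    ]])}
```

View pics/scene0.png

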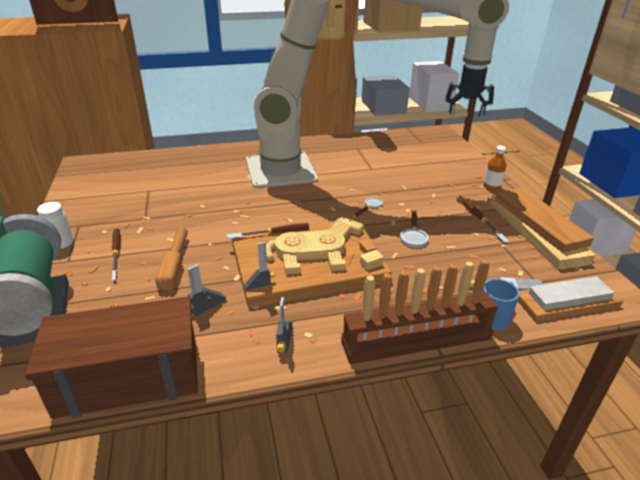

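View pics/top0.png

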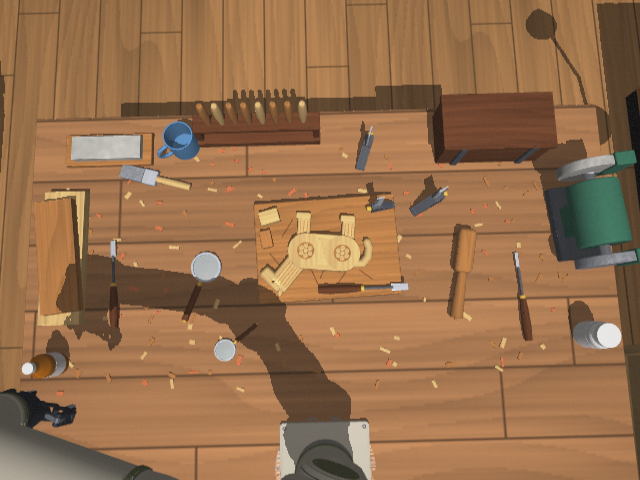

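Overview: in the top picture the magnifier candidates are at (206,266), large, and (225,350), small. The large one is meant. The square candidates are at (381,203), small and on the block, (430,200) and (365,147). The one on the block at (381,203) is meant. The haunch flower is on the tail side at (342,252) and the shoulder flower at (305,250). I'll confirm these in a crop.

```bash
cat > h.py <<'E'
import numpy as np,cv2
from scipy.spatial.transform import Rotation as R
np.set_printoptions(precision=4,suppress=True)
def ray(p,uv,E=None):
    d=np.linalg.inv(p['mtx'])@[*uv,1.]
    E=p['extrinsics'] if E is None else E
    A=np.linalg.inv(E); return A[:3,3],A[:3,:3]@d
def wristE(p,o):
    T=np.eye(4);T[:3,:3]=R.from_quat(o['ee_rot']).as_matrix();T[:3,3]=o['position']
    return np.linalg.inv(T@p['tool_from_camera'])
def atz(p,uv,z,E=None):
    c,d=ray(p,uv,E); return c+d*(z-c[2])/d[2]
def tri(*rs):
    A=0;b=0
    for c,d in rs:
        d=d/np.linalg.norm(d);P=np.eye(3)-np.outer(d,d);A=A+P;b=b+P@c
    return np.linalg.solve(A,b)
E
python3 - <<'E'
import cv2,numpy as np
a=cv2.imread('pics/top0.png')[180:340,170:430]
b=cv2.imread('pics/scene0.png')[190:310,190:450]
f=lambda i:cv2.resize(i,None,fx=3,fy=3,interpolation=cv2.INTER_CUBIC)
v=f(a);cv2.imwrite('pics/c1.png',v);cv2.imwrite('pics/c2.png',f(b))
from workcell import *
from h import *
p=camera_params('top')
for n,uv,z in [('lens',(206,266),.007),('hend',(186,318),.007),('small',(225,350),.005),('haunch',(342,252),.07),('should',(305,250),.07),('blade',(381,203),.14)]:print(n,atz(p,uv,z))
E
```

```text
lens [0.5268 0.3088 0.007 ]
hend [0.3889 0.3612 0.007 ]
small [0.3024 0.2572 0.005 ]
haunch [ 0.5469 -0.0584  0.07  ]
should [0.5547 0.0376 0.07  ]
blade [ 0.6587 -0.1571  0.14  ]
```

View pics/c1.png

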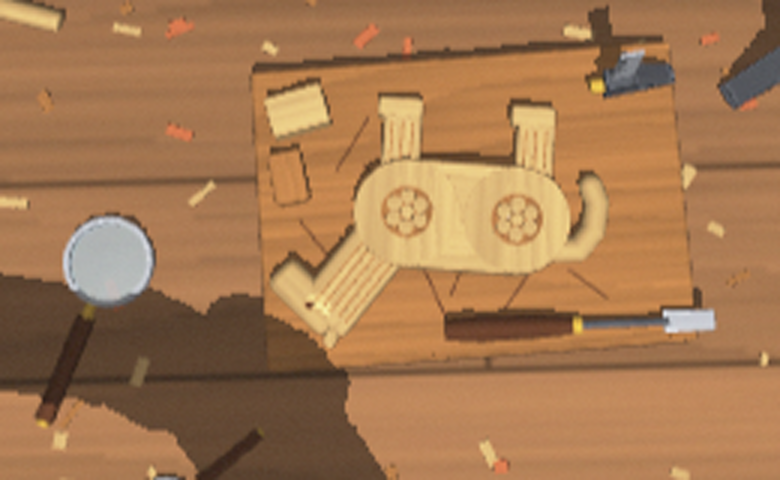

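View pics/c2.png

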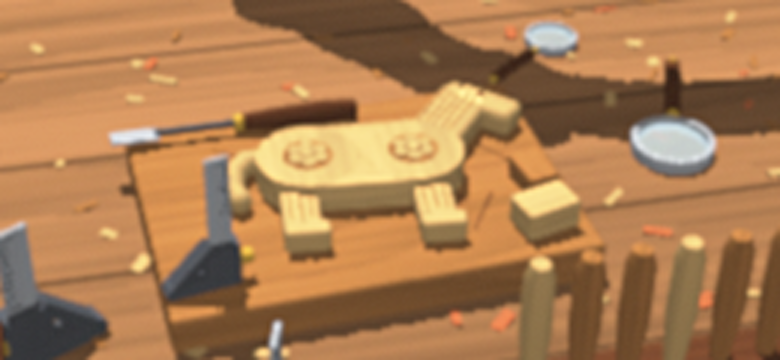

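The crops confirm the choices:
- **Magnifier:** the large one lies left of the block (lens at top px 206,266).
- **Square:** the small one stands on the block's far tail corner (blade top at top px ~382,198 and scene px ~262,243).
- **Haunch flower:** it is on the tail side (top px 342,253).

The gripper's yaw already matches the handle, so I'll go above it.

Request:
step_arm(
  commands=[85,0.407,-0.422,-0.133,0,0,0,85,0.407,-0.422,-0.133,0,0,0,85,0.407,-0.422,-0.133,0,0,0,85,0.407,-0.422,-0.133,0,0,0,85,0.407,-0.422,-0.133,0,0,0,85,0.407,-0.422,-0.133,0,0,0,85,0.407,-0.422,-0.133,0,0,0,85,0.407,-0.422,-0.133,0,0,0,85,0.407,-0.422,-0.133,0,0,0,85,0.407,-0.422,-0.133,0,0,0],
  squeeze=60,
)

```text
clock: 1.4
position: [0.4577, 0.3349, 0.1517]
ee_rot: [0.173, 0.985, 0.0, 0.0]
ft_force: [0.4, -0.1, -0.3]
grip_width: 0.994
grasp_force: 0.0
```

```bash
python3 - <<'E'
from workcell import *
from h import *
o=get_obs();im=camera('wrist');np.savez('w1.npz',im=im,pos=o['position'],q=o['ee_rot'])
cv2.imwrite('pics/w1.png',im[:,:,::-1]);print(o['position'],o['ee_rot'],o['ft_force'])
T,S=camera_params('top'),camera_params('scene')
c=lambda uv,o:((uv[0]+.5)/3-.5+o[0],(uv[1]+.5)/3-.5+o[1])
for n,a,b in [('blade',(634,55),(217,160)),('haunch',(517,220),(308,154)),('should',(407,212),(414,148)),('lens',(109,260),(673,144))]:
    print(n,tri(ray(T,c(a,(170,180))),ray(S,c(b,(190,190)))))
E
```

```text
[0.4577 0.3349 0.1517] [0.1731 0.9849 0.0002 0.    ] [ 0.3765 -0.0929 -0.2669]
blade [ 0.6676 -0.1532  0.1581]
haunch [ 0.5452 -0.0571  0.0643]
should [0.5551 0.0387 0.0635]
lens [0.5263 0.31   0.008 ]
```

View pics/w1.png

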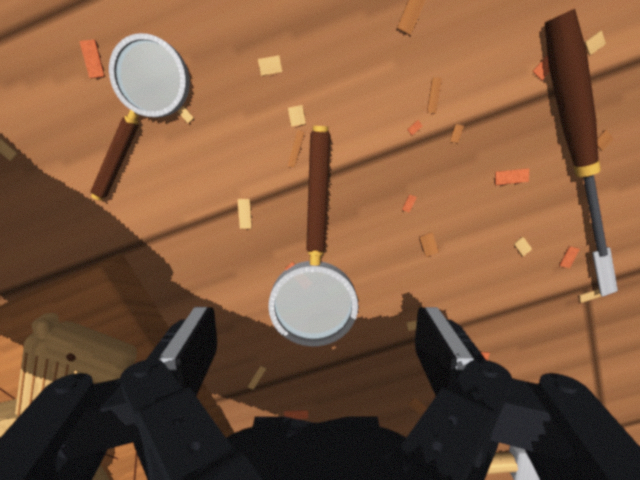

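The wrist view shows the large magnifier with its lens centre at about (314,303). The handle runs from (320,128) to (316,252), and the small one is top left.

```bash
python3 - <<'E'
from workcell import *
from h import *
d=np.load('w1.npz');o=dict(position=d['pos'],ee_rot=d['q']);p=camera_params('wrist');E=wristE(p,o)
im=d['im']; hsv=cv2.cvtColor(im,cv2.COLOR_RGB2HSV)
m=((im.max(2)<115)&(im[:,:,0]>im[:,:,2]*1.8)).astype(np.uint8);m[:,:295]=0;m[:,340:]=0;m[:120]=0;m[256:]=0
n,l,s,c=cv2.connectedComponentsWithStats(m);k=1+np.argmax(s[1:,4]);print(s[k],c[k])
ys,xs=np.where(l==k);a=np.polyfit(ys,xs,1);y0,y1=ys.min(),ys.max()
e0=atz(p,(np.polyval(a,y0),y0),.014,E);e1=atz(p,(np.polyval(a,y1),y1),.014,E)
L=atz(p,(314,303),.010,E);print('far',e0,'near',e1,np.linalg.norm(e0-e1),'lens',L)
v=e1-e0;print('yaw',np.degrees(np.arctan2(v[1],v[0])),'lensyaw',np.degrees(np.arctan2(*(L-e0)[1::-1])))
v/=np.linalg.norm(v);print('grip from near',e1-.033*v,'lens from near',e1+.052*v)
q=R.from_quat(d['q']).as_matrix();print('toolx yaw',np.degrees(np.arctan2(-q[1,0],-q[0,0])),'tz',q[:,2])
E
```

```text
[ 295  131   45  122 2542] [318.4142 190.4654]
far [0.3833 0.3659 0.014 ] near [0.4746 0.3289 0.014 ] 0.09850907669644297 lens [0.5216 0.3101 0.01  ]
yaw -22.035366813895 lensyaw -21.973929665150017
grip from near [0.444  0.3413 0.014 ] lens from near [0.5228 0.3094 0.014 ]
toolx yaw -19.93680280212725 tz [ 0.0001  0.0005 -1.    ]
```

Request:
step_arm(
  commands=[45,-0.005,0.003,-0.1,0,0,-0.011,45,-0.005,0.003,-0.17,0,0,-0.011,45,-0.005,0.003,-0.2,0,0,-0.011,45,-0.005,0.003,-0.215,0,0,-0.011,45,-0.005,0.003,-0.225,0,0,-0.011,45,-0.005,0.003,-0.235,0,0,-0.011,45,-0.005,0.003,-0.24,0,0,-0.011,45,-0.005,0.003,-0.244,0,0,-0.011,45,-0.005,0.003,-0.246,0,0,-0.011,45,-0.005,0.003,-0.246,0,0,-0.011],
)

```text
clock: 2.7
position: [0.4554, 0.3358, 0.004]
ee_rot: [0.191, 0.982, 0.0, 0.0]
ft_force: [-0.6, 0.3, 0.3]
grip_width: 0.526
grasp_force: 0.0
```

Request:
step_arm(
  commands=[45,0,0.0015,-0.003,0,0,0,45,0,0.0015,-0.004,0,0,0,30,0,0.0015,-0.004,0,0,0,20,0,0.0015,-0.004,0,0,0,5,0,0.0015,-0.004,0,0,0,5,0,0.0015,-0.004,0,0,0,5,0,0.0015,-0.004,0,0,0,5,0,0.0015,-0.004,0,0,0,5,0,0.0015,-0.004,0,0,0,5,0,0.0015,-0.004,0,0,0],
  squeeze=80,
)

```text
clock: 3.95
position: [0.4554, 0.3367, 0.0019]
ee_rot: [0.191, 0.982, 0.0, -0.0]
ft_force: [-2.3, -0.9, 6.2]
grip_width: 0.16
grasp_force: 78.9
```

Request:
step_arm(
  commands=[5,0,0,0.02,0,0,0,5,0,0,0.06,0,0,0,5,0,0,0.12,0,0,0,5,0,0,0.18,0,0,0,5,0,0,0.24,0,0,0,5,0,0,0.28,0,0,0,5,0,0,0.3,0,0,0,5,0,0,0.3,0,0,0,5,0,0,0.3,0,0,0,5,0,0,0.3,0,0,0],
)

```text
clock: 5.2
position: [0.455, 0.3363, 0.1804]
ee_rot: [0.191, 0.982, -0.001, -0.001]
ft_force: [0.3, 0.4, -1.4]
grip_width: 0.162
grasp_force: 78.3
```

```bash
python3 - <<'E'
from workcell import *
from h import *
o=get_obs();im=camera('wrist');np.savez('w2.npz',im=im,pos=o['position'],q=o['ee_rot'])
s=camera('scene');t=camera('top')
print(o['position'],o['ee_rot'],o['ft_force'],o['torque'],o['grip_width'],o['grasp_force'])
sc=cv2.resize(s[130:310,330:500],None,fx=3,fy=3)[:480]
w=im[150:470,140:490]
c=np.zeros((540,800,3),np.uint8);c[:sc.shape[0],:510]=sc[:, :510];cc=cv2.resize(w,(290,265));c[:265,510:]=cc
cv2.imwrite('pics/w2.png',c[:,:,::-1])
E
```

```text
[0.455  0.3363 0.1804] [ 0.191   0.9816 -0.0007 -0.0005] [ 0.3138  0.392  -1.4001] [ 0.102   0.1142 -0.0042] 0.16185747502434986 78.30526113510132
```

View pics/w2.png

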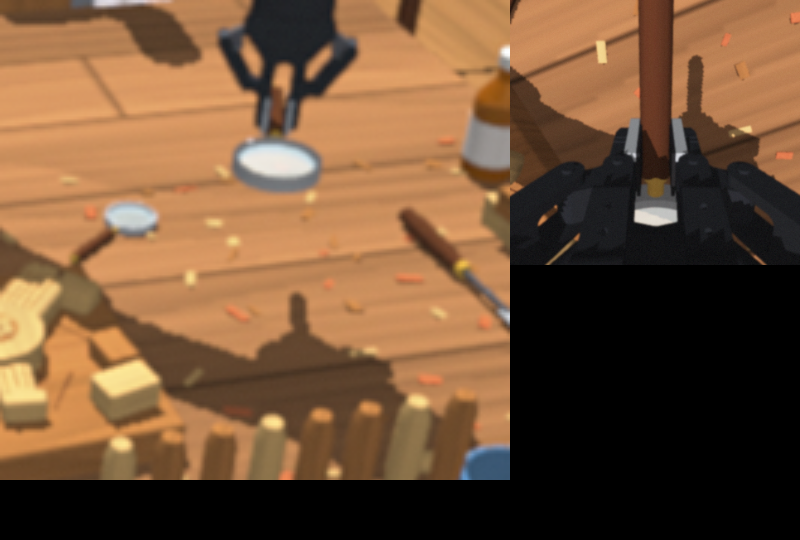

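The magnifier is held with the handle between the pads and the lens forward, roughly level. I'll move it where the wrist camera can see the flowers and the blade top.

Request:
step_arm(
  commands=[5,0.01,-0.02,0.02,0,0,0,5,0.04,-0.08,0.06,0,0,0,5,0.09,-0.165,0.1,0,0,0,5,0.14,-0.255,0.14,0,0,0,5,0.19,-0.345,0.166,0,0,0,5,0.24,-0.435,0.166,0,0,0,5,0.285,-0.52,0.166,0,0,0,5,0.31,-0.57,0.166,0,0,0,5,0.323,-0.59,0.166,0,0,0,5,0.325,-0.593,0.166,0,0,0],
)

```text
clock: 6.6
position: [0.6504, -0.0196, 0.2814]
ee_rot: [0.191, 0.982, 0.0, -0.0]
ft_force: [-1.1, 0.4, -1.5]
grip_width: 0.16
grasp_force: 78.3
```

Request:
step_arm(
  commands=[5,0,0,0,0,0,0,5,0,0,0,0,0,0,5,0,0,0,0,0,0,5,0,0,0,0,0,0,5,0,0,0,0,0,0,5,0,0,0,0,0,0,5,0,0,0,0,0,0,5,0,0,0,0,0,0,5,0,0,0,0,0,0,5,0,0,0,0,0,0],
)

```text
clock: 7.85
position: [0.6504, -0.0191, 0.2811]
ee_rot: [0.191, 0.982, 0.0, -0.0]
ft_force: [-0.3, 0.5, -1.9]
grip_width: 0.16
grasp_force: 78.3
```

```bash
cat > snap.py <<'E'
import sys
from workcell import *
from h import *
n=sys.argv[1];o=get_obs();im=camera('wrist');s=camera('scene');t=camera('top')
np.savez(n+'.npz',im=im,s=s,t=t,pos=o['position'],q=o['ee_rot'])
print(o['clock'],o['position'],o['ee_rot'],o['ft_force'],o['torque'])
cv2.imwrite(f'pics/{n}.png',im[:,:,::-1])
E
python3 snap.py B
```

```text
7.85 [ 0.6504 -0.0191  0.2811] [ 0.191   0.9816  0.     -0.    ] [-0.3497  0.4786 -1.9413] [-0.004   0.1501  0.0053]
```

Request:
step_arm(
  commands=[5,0.01,0,0,0,0,0,5,0.03,0,0,0,0,0,5,0.06,0,0,0,0,0,5,0.09,0,0,0,0,0,5,0.11,0,0,0,0,0,5,0.12,0,0,0,0,0,5,0.12,0,0,0,0,0,5,0.12,0,0,0,0,0,5,0.12,0,0,0,0,0,5,0.12,0,0,0,0,0],
)

```text
clock: 9.25
position: [0.7222, -0.0191, 0.2814]
ee_rot: [0.191, 0.982, 0.0, 0.0]
ft_force: [-0.7, -1.0, -1.8]
grip_width: 0.158
grasp_force: 78.3
```

```bash
python3 snap.py C; python3 - <<'E'
import cv2,numpy as np
b=cv2.imread('pics/B.png')[40:400,80:420];c=cv2.imread('pics/C.png')[0:360,80:420]
o=np.hstack([b,c]);print(o.shape);cv2.imwrite('pics/BC.png',cv2.resize(o,None,fx=800/680,fy=800/680))
E
```

```text
9.25 [ 0.7222 -0.0191  0.2814] [0.191  0.9816 0.0001 0.0001] [-0.6739 -1.0163 -1.8159] [-0.0159  0.0343  0.0086]
(360, 680, 3)
```

View pics/BC.png

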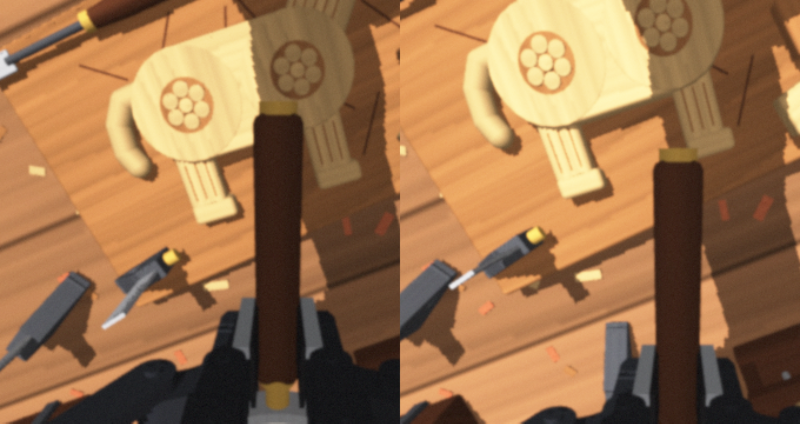

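Both views show the haunch flower (B: ~(239,128), C: ~(204,53)). The bright blade-top end is at B ~(175,314) and C ~(132,240). I'll refine these by centroids and triangulate.

```bash
python3 - <<'E'
from workcell import *
from h import *
p=camera_params('wrist');rb=[];rh=[];rs=[]
def view(n):
    d=np.load(n+'.npz');return d['im'],wristE(p,dict(position=d['pos'],ee_rot=d['q']))
for n,b,h,s in [('B',(175,314),(239,128),(334,98)),('C',(132,240),(204,53),None)]:
    im,E=view(n)
    u,v=b;w=im[v-14:v+15,u-14:u+15].astype(int).min(2);m=w>160
    ys,xs=np.where(m);pts=np.c_[xs+u-14,ys+v-14].astype(np.float32);bc=cv2.minAreaRect(pts);print(n,'blade',bc,len(xs))
    rb.append(ray(p,bc[0],E))
    def fl(h):
        u,v=h;r=32;y0=max(v-r,0);w=cv2.cvtColor(im[y0:v+r,u-r:u+r],cv2.COLOR_RGB2HSV)
        # flower's brown ground: more saturated than horse
        ss=w[:,:,1].astype(float);m=(cv2.threshold(w[:,:,1],0,255,cv2.THRESH_OTSU)[1]>0).astype(np.uint8)
        m=cv2.morphologyEx(m,cv2.MORPH_CLOSE,np.ones((9,9)));k,l,st,c=cv2.connectedComponentsWithStats(m)
        i=l[v-y0,u-(u-r)] or 1+np.argmax(st[1:,4]);cs=cv2.findContours((l==i).astype(np.uint8),0,1)[0];e=cv2.fitEllipse(max(cs,key=len))
        print(n,'flower',np.array(e[0])+[u-r,y0],e[1],st[i]);return np.array(e[0])+[u-r,y0]
    f=fl(h);rh.append(ray(p,f,E));print(' at z=.063',atz(p,f,.063,E))
    if s:
        f=fl(s);print(' sh z=.063',atz(p,f,.063,E))
print('blade',tri(*rb),'flower',tri(*rh))
T,S=camera_params('top'),camera_params('scene')
c=lambda uv,o:((uv[0]+.5)/3-.5+o[0],(uv[1]+.5)/3-.5+o[1])
print('blade all',tri(*rb,ray(T,c((634,55),(170,180))),ray(S,c((217,160),(190,190)))))
print('blade+scene',tri(*rb,ray(S,c((217,160),(190,190)))))
print('fl+scene',tri(*rh,ray(S,c((308,154),(190,190)))))
E
```

```text
B blade ((176.0171661376953, 312.0278625488281), (4.913414001464844, 21.6190185546875), 58.392494201660156) 101
B flower [238.2731 128.739 ] (44.618560791015625, 48.40557861328125) [   9    9   46   49 1113]
 at z=.063 [ 0.5447 -0.0592  0.063 ]
B flower [329.8853 102.1736] (44.44120407104492, 62.592288970947266) [   0    8   55   56 1009]
 sh z=.063 [0.5559 0.0336 0.063 ]
C blade ((132.07691955566406, 237.11537170410156), (4.714951992034912, 23.297409057617188), 56.3099365234375) 111
C flower [204.1969  53.2855] (47.02311325073242, 56.284542083740234) [   8    5   49   59 1230]
 at z=.063 [ 0.5447 -0.0594  0.063 ]
blade [ 0.6674 -0.1549  0.1594] flower [ 0.5447 -0.0593  0.0629]
blade all [ 0.6676 -0.154   0.1592]
blade+scene [ 0.6678 -0.1533  0.1596]
fl+scene [ 0.5456 -0.0578  0.0653]
```

```bash
cat > ov.py <<'E'
import sys
from workcell import *
from h import *
n=sys.argv[1];d=np.load(n+'.npz');M=R.from_quat(d['q']).as_matrix();f=-M[:,0]*[1,1,0];f/=np.linalg.norm(f);g=np.array([f[1],-f[0],0])
L=d['pos']+.0723*f+[0,0,.0051];print('lens',L)
out=[]
a=np.linspace(0,2*np.pi,60)
for k,c in(('s','scene'),('t','top')):
    p=camera_params(c);pr=lambda X:cv2.projectPoints(X,cv2.Rodrigues(p['extrinsics'][:3,:3])[0],p['extrinsics'][:3,3],p['mtx'],None)[0][:,0]
    u,v=pr(L[None])[0];x0,y0=int(u)-33,int(v)-33;im=d[k][y0:y0+66,x0:x0+66][:,:,::-1]
    big=cv2.resize(im,None,fx=6,fy=6,interpolation=cv2.INTER_CUBIC);b2=big.copy()
    for dz in(.007,-.007):
        P=L+.04*(np.cos(a)[:,None]*f+np.sin(a)[:,None]*g)+[0,0,dz]
        cv2.polylines(b2,[np.int32((pr(P)-[x0,y0]+.5)*6)],True,(0,0,255) if dz>0 else (255,0,0),1)
    out.append(np.vstack([b2])) ; 
cv2.imwrite(f'pics/ov{n}.png',np.hstack(out))
E
python3 ov.py C
```

```text
lens [ 0.7893 -0.0462  0.2865]
```

View pics/ovC.png

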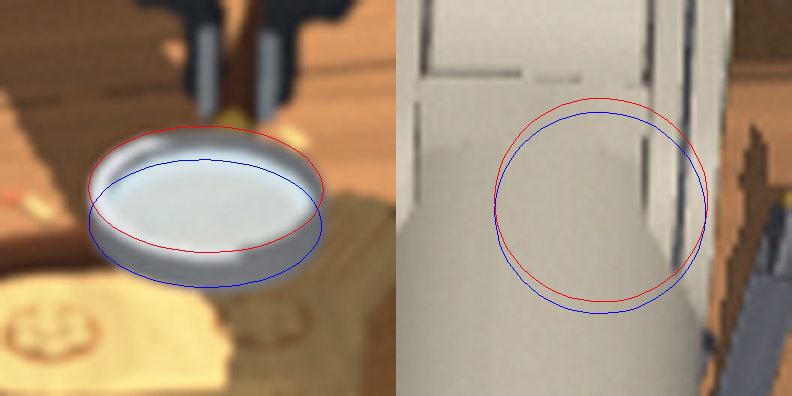

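```bash
python3 - <<'E'
from workcell import *
from h import *
p=camera_params('scene');pr=lambda X:cv2.projectPoints(np.array([X],float),cv2.Rodrigues(p['extrinsics'][:3,:3])[0],p['extrinsics'][:3,3],p['mtx'],None)[0][0,0]
c=lambda uv,o:((uv[0]+.5)/3-.5+o[0],(uv[1]+.5)/3-.5+o[1])
print('flower',pr([.5447,-.0593,.064]),c((308,154),(190,190)))
print('blade',pr([.6674,-.1549,.1594]),c((217,160),(190,190)))
print('shoulder',pr([.5547,.0362,.064]),c((414,148),(190,190)))
a=np.linspace(0,2*np.pi,90)
def ring(im,L,n,w=34):
    u,v=pr(L);x0,y0=int(u)-w,int(v)-w;b=cv2.resize(im[y0:y0+2*w,x0:x0+2*w],None,fx=6,fy=6,interpolation=cv2.INTER_CUBIC)
    for dz,col in((.007,(0,0,255)),(-.007,(255,0,0))):
        P=np.array([pr(L+[.04*np.cos(t),.04*np.sin(t),dz]) for t in a]);cv2.polylines(b,[np.int32((P-[x0,y0]+.5)*6)],True,col,1)
    return b
b=ring(cv2.imread('pics/scene0.png'),np.array([.5225,.3097,.007]),'a')
e=ring(np.load('C.npz')['s'][:,:,::-1].copy(),np.array([.7893,-.0462,.2840]),'b')
cv2.imwrite('pics/cmp.png',np.hstack([b,e])[:,:800])
E
```

```text
flower [290.9724 241.0741] (292.3333333333333, 241.0)
blade [260.2659 242.5407] (262.0, 243.0)
shoulder [326.0874 238.8817] (327.66666666666663, 239.0)
```

View pics/cmp.png

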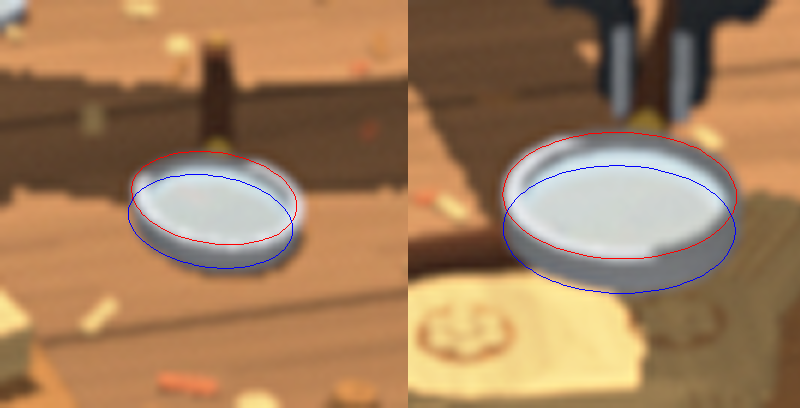

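In scene the bench ring matches prediction, apart from a ~1 px bias. In hand the lens looks 2–3 mm low, so the pitch may have drooped a little. I'll measure it from the handle's perspective in the wrist view.

```bash
python3 - <<'E'
from workcell import *
from h import *
from scipy.optimize import least_squares
p=camera_params('wrist');K=p['mtx'];Tc=np.linalg.inv(p['tool_from_camera'])
def edges(im,v0,v1):
    g=cv2.GaussianBlur(im,(3,3),0).astype(float)[:,:,0];out=[]
    for v in range(v0,v1):
        r=np.gradient(g[v]);c=316
        a=np.arange(c-30,c-14);b=np.arange(c+13,c+31)
        i=a[np.argmin(r[a])];j=b[np.argmax(r[b])]
        sub=lambda k:k+0.5*(r[k-1]-r[k+1])/(r[k-1]-2*r[k]+r[k+1])
        out.append((v,sub(i),sub(j),-r[i],r[j]))
    return np.array(out)
for n,v0,v1 in[('w2',155,290),('B',150,285),('C',150,285)]:
    e=edges(np.load(n+'.npz')['im'],v0,v1)
    res=lambda x:model(x,e)
    def model(x,e):
        # top face in tool frame: z=z0+tan(p)*X, edges y=y0+yaw*X +-8mm*s ; x=[z0,pitch,y0,yaw]
        r=[]
        for side,col in((-1,1),(1,2)):
            X=np.linspace(-.02,.12,200)
            Q=np.c_[X,x[2]+x[3]*X+side*.008,x[0]+x[1]*X,np.ones(200)]@Tc.T
            u=K[0,0]*Q[:,0]/Q[:,2]+K[0,2];v=K[1,1]*Q[:,1]/Q[:,2]+K[1,2]
            o=np.argsort(v);r.append(np.interp(e[:,0],v[o],u[o])-e[:,col])
        return np.r_[r[0],r[1]]
    s=least_squares(res,[-.012,0,0,0],loss='soft_l1',f_scale=.3)
    print(n,'z0',s.x[0],'pitch deg(z per +x tool; + = far end lower)',np.degrees(s.x[1]),'y0',s.x[2],'yaw',np.degrees(s.x[3]),'rms',np.median(abs(res(s.x))),'w',(e[:,2]-e[:,1])[[5,60,-5]])
E
```

```text
w2 z0 -0.008442332826950795 pitch deg(z per +x tool; + = far end lower) -0.7060332404770828 y0 -0.0005741779913680524 yaw 0.048750641068794474 rms 0.08094385994843378 w [42.7661 40.7992 37.6974]
B z0 -0.006235730066329894 pitch deg(z per +x tool; + = far end lower) -1.6151825382946448 y0 -0.0005463004502989937 yaw 0.14858635137072237 rms 0.0957227845040336 w [42.508  40.3413 37.6507]
C z0 -0.0058264326631993655 pitch deg(z per +x tool; + = far end lower) -1.7739677962886724 y0 -0.0005540785845527098 yaw 0.1375382861478106 rms 0.08079966592526944 w [42.3439 40.0267 37.4194]
```

The lens end droops ~1.7°, and it was 0.7° just after lifting. I'll grip harder, level it, and move over the flower.

Request:
step_arm(
  commands=[5,-0.01,0,0,-0.0035,-0.0088,0,5,-0.05,-0.003,0,-0.0035,-0.0088,0,5,-0.11,-0.007,0,-0.0035,-0.0088,0,5,-0.18,-0.011,0,-0.0035,-0.0088,0,5,-0.25,-0.015,-0.02,-0.0035,-0.0088,0,5,-0.32,-0.018,-0.06,-0.0035,-0.0088,0,5,-0.37,-0.02,-0.11,-0.0035,-0.0088,0,5,-0.4,-0.022,-0.16,-0.0035,-0.0088,0,5,-0.407,-0.022,-0.19,-0.0035,-0.0088,0,5,-0.408,-0.022,-0.2,-0.0035,-0.0088,0],
  squeeze=120,
)

```text
clock: 10.65
position: [0.477, -0.0324, 0.1606]
ee_rot: [0.191, 0.981, -0.003, 0.014]
ft_force: [0.3, -0.1, -1.8]
grip_width: 0.142
grasp_force: 121.2
```

Request:
step_arm(
  commands=[5,0,0,0,0,0,0,5,0,0,-0.02,0,0,0,5,0,0,-0.04,0,0,0,5,0,0,-0.055,0,0,0,5,0,0,-0.06,0,0,0,5,0,0,-0.06,0,0,0,5,0,0,-0.06,0,0,0,5,0,0,-0.06,0,0,0,5,0,0,-0.06,0,0,0,5,0,0,-0.06,0,0,0],
)

```text
clock: 11.9
position: [0.4776, -0.0323, 0.1252]
ee_rot: [0.191, 0.981, -0.003, 0.015]
ft_force: [0.5, -0.1, -1.3]
grip_width: 0.146
grasp_force: 121.2
```

```bash
python3 snap.py D; cat > pitch.py <<'E'
import sys
from workcell import *
from h import *
from scipy.optimize import least_squares
p=camera_params('wrist');K=p['mtx'];Tc=np.linalg.inv(p['tool_from_camera'])
def edges(im,v0,v1):
    g=cv2.GaussianBlur(im,(3,3),0).astype(float)[:,:,0];out=[]
    for v in range(v0,v1):
        r=np.gradient(g[v]);c=316
        a=np.arange(c-30,c-14);b=np.arange(c+13,c+31)
        i=a[np.argmin(r[a])];j=b[np.argmax(r[b])]
        sub=lambda k:k+0.5*(r[k-1]-r[k+1])/(r[k-1]-2*r[k]+r[k+1])
        out.append((v,sub(i),sub(j)))
    return np.array(out)
def res(x,e):
    r=[]
    for side,col in((-1,1),(1,2)):
        X=np.linspace(-.02,.12,200)
        Q=np.c_[X,x[2]+x[3]*X+side*x[0],-.0121+x[1]*X,np.ones(200)]@Tc.T
        u=K[0,0]*Q[:,0]/Q[:,2]+K[0,2];v=K[1,1]*Q[:,1]/Q[:,2]+K[1,2]
        o=np.argsort(v);r.append(np.interp(e[:,0],v[o],u[o])-e[:,col])
    return np.r_[r[0],r[1]]
for n in sys.argv[1:]:
    d=np.load(n+'.npz');e=edges(d['im'],150,285)
    s=least_squares(res,[.008,0,0,0],args=(e,),loss='soft_l1',f_scale=.3)
    q=R.from_quat(d['q']).as_matrix();a=np.degrees(np.arcsin(-q[2,0]))
    print(n,'halfw',s.x[0],'pitch',np.degrees(s.x[1]),'tool pitch(+lens up)',a,'y0',s.x[2],'rms',np.median(abs(res(s.x,e))))
E
python3 pitch.py w2 B C D; python3 ov.py D
```

```text
11.9 [ 0.4776 -0.0323  0.1252] [ 0.191   0.9815 -0.0027  0.0147] [ 0.5429 -0.1475 -1.3284] [-0.0152  0.1148 -0.0024]
w2 halfw 0.0077987455343336105 pitch -0.361796234123347 tool pitch(+lens up) -0.04544478316183008 y0 -0.0005845490369125564 rms 0.08046199441392332
B halfw 0.00765169222078446 pitch -1.6151936065188621 tool pitch(+lens up) -0.0024705147533522023 y0 -0.0005582368965820235 rms 0.0957227760210344
C halfw 0.007627773209138024 pitch -1.7739788128629894 tool pitch(+lens up) 0.009325650253080351 y0 -0.000565893718900328 rms 0.08079964868332468
D halfw 0.0076991681127583575 pitch -2.225628646845075 tool pitch(+lens up) 1.7112000858239498 y0 -0.0004468795909642572 rms 0.20826781412452533
lens [ 0.5446 -0.0594  0.1303]
```

View pics/ovD.png

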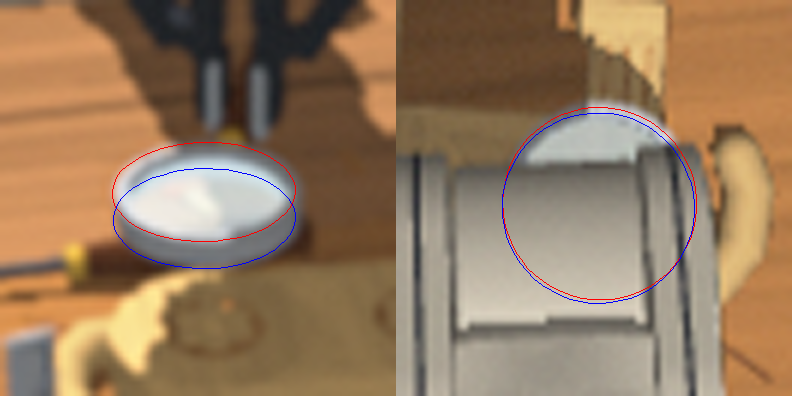

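It now looks close to level and centred. I'll descend towards the flank, slowly at the end.

Request:
step_arm(
  commands=[5,0,0,-0.02,0,0,0,5,0,0,-0.045,0,0,0,5,0,0,-0.065,0,0,0,5,0,0,-0.075,0,0,0,5,0,0,-0.08,0,0,0,5,0,0,-0.084,0,0,0,5,0,0,-0.086,0,0,0,5,0,0,-0.088,0,0,0,5,0,0,-0.088,0,0,0,5,0,0,-0.088,0,0,0],
)

```text
clock: 13.3
position: [0.4776, -0.0323, 0.0724]
ee_rot: [0.191, 0.981, -0.003, 0.015]
ft_force: [0.1, 1.1, -2.6]
grip_width: 0.144
grasp_force: 121.2
```

Request:
step_arm(
  commands=[5,0,0,-0.001,0,0,0,5,0,0,-0.002,0,0,0,5,0,0,-0.003,0,0,0,5,0,0,-0.004,0,0,0,5,0,0,-0.005,0,0,0,5,0,0,-0.006,0,0,0,5,0,0,-0.007,0,0,0,5,0,0,-0.007,0,0,0,5,0,0,-0.007,0,0,0,5,0,0,-0.007,0,0,0],
)

```text
clock: 14.55
position: [0.4776, -0.0323, 0.0681]
ee_rot: [0.191, 0.981, -0.003, 0.015]
ft_force: [-0.4, -0.5, -2.3]
grip_width: 0.142
grasp_force: 121.2
```

Request:
step_arm(
  commands=[5,0,0,-0.001,0,0,0,5,0,0,-0.001,0,0,0,5,0,0,-0.002,0,0,0,5,0,0,-0.002,0,0,0,5,0,0,-0.003,0,0,0,5,0,0,-0.003,0,0,0,5,0,0,-0.004,0,0,0,5,0,0,-0.004,0,0,0,5,0,0,-0.004,0,0,0,5,0,0,-0.004,0,0,0],
)

```text
clock: 15.8
position: [0.4776, -0.0323, 0.0658]
ee_rot: [0.191, 0.981, -0.003, 0.015]
ft_force: [-2.3, -0.8, 1.2]
grip_width: 0.146
grasp_force: 121.5
```

```bash
python3 -c "
from workcell import *
o=get_obs();print(o['position'],o['ft_force'],o['torque'])"
```

```text
[ 0.47763589 -0.03228066  0.06582367] [-2.29987862 -0.81428239  1.21065702] [0.02711056 0.37878637 0.03059132]
```

Request:
step_arm(
  commands=[5,0,0,-0.0005,0,0,0,5,0,0,-0.0005,0,0,0,5,0,0,-0.001,0,0,0,5,0,0,-0.001,0,0,0,5,0,0,-0.001,0,0,0,5,0,0,-0.001,0,0,0,5,0,0,-0.001,0,0,0,5,0,0,-0.001,0,0,0,5,0,0,-0.001,0,0,0,5,0,0,-0.001,0,0,0],
)

```text
clock: 17.05
position: [0.4776, -0.0323, 0.0654]
ee_rot: [0.191, 0.981, -0.003, 0.015]
ft_force: [-4.7, 0.4, 7.9]
grip_width: 0.141
grasp_force: 122.4
```

```bash
python3 snap.py F; python3 pitch.py F
```

```text
17.05 [ 0.4776 -0.0323  0.0654] [ 0.191   0.9815 -0.0026  0.0146] [-4.6822  0.3768  7.9376] [ 0.0092  0.7863 -0.066 ]
F halfw 0.007804348232086926 pitch 1.1655548760180727 tool pitch(+lens up) 1.6986686275422742 y0 -0.0004422215099880656 rms 0.16667733164501897
```

```bash
cat > prof.py <<'E'
import sys
from h import *
for n in sys.argv[1:]:
    im=np.load(n+'.npz')['im'].astype(float);c=im[300:425,311:321].mean(1)
    g=np.gradient(cv2.GaussianBlur(c,(1,5),0),axis=0);y=c[:,0]-c[:,2]
    def pk(s,k=3):
        i=[j for j in np.argsort(-abs(s)) if 1<j<len(s)-2 and abs(s[j])>=max(abs(s[j-1]),abs(s[j+1]))][:k]
        return sorted((round(300+j+.5*(abs(s[j-1])-abs(s[j+1]))/(abs(s[j-1])-2*abs(s[j])+abs(s[j+1])),2),round(s[j],1)) for j in i)
    print(n,'R',pk(g[:,0],4),'B',pk(g[:,2],4))
E
python3 prof.py w2 B C D F
python3 - <<'E'
import sys;sys.argv=['x']
exec(open('pitch.py').read())
for n in 'BCDF':
    d=np.load(n+'.npz');e=edges(d['im'],150,285)
    for col in(1,2):print(n,col,np.round(np.median(e[:,col].reshape(9,15),1),1))
    print('   raw',d['im'][200,285:350:3,0])
E
```

```text
w2 R [(np.float64(364.84), np.float64(19.0)), (np.float64(387.6), np.float64(-9.5)), (np.float64(399.92), np.float64(23.8)), (np.float64(421.99), np.float64(-49.0))] B [(np.float64(364.87), np.float64(6.0)), (np.float64(387.67), np.float64(10.3)), (np.float64(399.96), np.float64(23.3)), (np.float64(421.97), np.float64(-44.5))]
B R [(np.float64(364.71), np.float64(21.1)), (np.float64(387.55), np.float64(-10.0)), (np.float64(399.69), np.float64(33.9)), (np.float64(422.05), np.float64(-50.6))] B [(np.float64(364.86), np.float64(7.3)), (np.float64(387.57), np.float64(11.3)), (np.float64(399.87), np.float64(30.1)), (np.float64(421.99), np.float64(-47.0))]
C R [(np.float64(364.6), np.float64(22.3)), (np.float64(387.45), np.float64(-10.7)), (np.float64(399.67), np.float64(31.2)), (np.float64(422.1), np.float64(-51.6))] B [(np.float64(364.71), np.float64(7.3)), (np.float64(387.47), np.float64(12.4)), (np.float64(399.81), np.float64(28.6)), (np.float64(422.04), np.float64(-49.4))]
D R [(np.float64(364.52), np.float64(20.2)), (np.float64(387.29), np.float64(-10.0)), (np.float64(399.65), np.flo
[... 717 characters left out ...]
  55  53  51  49  45  43  61
  97  94  98 104]
C 1 [295.  295.1 295.2 295.6 295.9 296.  296.1 296.6 296.9]
C 2 [337.2 336.9 336.6 336.3 335.6 335.5 335.  334.8 334.4]
   raw [102 103 102  90  56  57  61  58  66  59  60  61  58  56  52  52  49  63
  93  94  96  95]
D 1 [294.6 294.9 294.  295.1 289.1 293.3 296.4 296.3 296.7]
D 2 [337.2 336.8 336.4 336.8 337.2 335.4 335.2 335.1 334.7]
   raw [218 219 223 204  52  49  56  51  55  54  50  52  51  50  43  45  44  45
  53  52  52  53]
F 1 [295.  295.1 295.3 295.7 296.1 296.  296.  296.3 297.2]
F 2 [337.2 336.8 336.4 336.2 336.  335.9 336.  335.1 334.6]
   raw [181 203 220 219  70  61  62  65  68  65  66  61  63  58  55  56  53  79
 124 121 128 127]
```

The rim is seated with ~9 N on the flank at TCP z = 0.0655, so its underside is at ~0.0636, which agrees with the vision. Now I'll draw it straight up.

Request:
step_arm(
  commands=[5,0,0,0.001,0,0,0,5,0,0,0.004,0,0,0,5,0,0,0.012,0,0,0,5,0,0,0.025,-0.0006,-0.0015,0,5,0,0,0.045,-0.0012,-0.0031,0,5,0,0,0.07,-0.0012,-0.0031,0,5,0,0,0.095,-0.0012,-0.0031,0,5,0,0,0.12,-0.0012,-0.0031,0,5,0,0,0.138,-0.0012,-0.0031,0,5,0,0,0.146,-0.0012,-0.0031,0],
)

```text
clock: 18.45
position: [0.4778, -0.0323, 0.1535]
ee_rot: [0.191, 0.981, -0.003, 0.02]
ft_force: [0.1, 0.1, -2.6]
grip_width: 0.144
grasp_force: 121.2
```

Request:
step_arm(
  commands=[5,0,0,0.0025,0,0,0,5,0,0,0.0025,0,0,0,5,0,0,0.0025,0,0,0,5,0,0,0.0025,0,0,0,5,0,0,0.0025,0,0,0,5,0,0,0.0025,0,0,0,5,0,0,0.0025,0,0,0,5,0,0,0.0025,0,0,0,5,0,0,0.0025,0,0,0,5,0,0,0.0025,0,0,0],
)

```text
clock: 19.7
position: [0.4776, -0.0323, 0.1542]
ee_rot: [0.191, 0.981, -0.004, 0.02]
ft_force: [-0.7, 0.6, -1.8]
grip_width: 0.143
grasp_force: 121.2
```

```bash
python3 snap.py G; python3 prof.py D F G; python3 pitch.py G; python3 - <<'E'
from workcell import *
from h import *
a=cv2.cvtColor(cv2.imread('pics/top0.png'),cv2.COLOR_BGR2GRAY).astype(np.float32);b=cv2.imread('pics/scene0.png')
G=np.load('G.npz');g=lambda i:cv2.cvtColor(i,cv2.COLOR_RGB2GRAY).astype(np.float32)
# horse/square/block shift in scene and top, by template match
s0=cv2.cvtColor(b,cv2.COLOR_BGR2GRAY).astype(np.float32);s1=g(G['s']);t1=g(G['t'])
def sh(A,B,x,y,w,h,n):
    T=A[y:y+h,x:x+w];W=B[y-5:y+h+5,x-5:x+w+5];r=cv2.matchTemplate(W,T,cv2.TM_CCOEFF_NORMED);i=np.unravel_index(r.argmax(),r.shape)
    f=lambda p,q,s:.5*(p-s)/(p-2*q+s)
    dy=i[0]-5+(f(r[i[0]-1,i[1]],r[i],r[i[0]+1,i[1]]) if 0<i[0]<10 else 0);dx=i[1]-5+(f(r[i[0],i[1]-1],r[i],r[i[0],i[1]+1]) if 0<i[1]<10 else 0)
    print(n,round(dx,2),round(dy,2),'ncc',round(float(r.max()),3))
sh(s0,s1,282,255,70,18,'scene horse legs');sh(s0,s1,258,240,16,42,'scene square');sh(a,t1,295,208,65,26,'top legs');sh(a,t1,355,236,20,32,'top tail');sh(a,t1,366,190,34,24,'top square')
E
```

```text
19.7 [ 0.4776 -0.0323  0.1542] [ 0.1909  0.9814 -0.0036  0.0198] [-0.7222  0.5859 -1.7552] [0.1269 0.1206 0.028 ]
D R [(np.float64(364.52), np.float64(20.2)), (np.float64(387.29), np.float64(-10.0)), (np.float64(399.65), np.float64(28.6)), (np.float64(422.0), np.float64(-47.6))] B [(np.float64(364.52), np.float64(6.4)), (np.float64(387.38), np.float64(11.2)), (np.float64(399.64), np.float64(27.3)), (np.float64(421.99), np.float64(-45.8))]
F R [(np.float64(364.84), np.float64(23.9)), (np.float64(387.93), np.float64(-12.0)), (np.float64(400.25), np.float64(27.8)), (np.float64(422.06), np.float64(-50.5))] B [(np.float64(364.93), np.float64(8.0)), (np.float64(388.11), np.float64(13.2)), (np.float64(400.29), np.float64(26.7)), (np.float64(422.05), np.float64(-49.5))]
G R [(np.float64(364.55), np.float64(19.4)), (np.float64(387.31), np.float64(-9.8)), (np.float64(399.66), np.float64(30.1)), (np.float64(422.08), np.float64(-51.9))] B [(np.float64(364.67), np.float64(6.5)), (np.float64(387.32), np.float64(10.9)), (np.float64(399.69), np.float64(28.1)), (np.float64(422.0), np.float64(-48.0))]
scene horse legs 0.14 2.96 ncc 0.469
scene square -0.0 0.01 ncc 1.0
top legs -0.14 -0.3 ncc 0.468
top tail 0.02 0.14 ncc 0.377
top square -0.0 0.01 ncc 0.998pitch.py:12: RuntimeWarning: divide by zero encountered in scalar divide
  sub=lambda k:k+0.5*(r[k-1]-r[k+1])/(r[k-1]-2*r[k]+r[k+1])
  df = [f_eval - f0 for f_eval in f_evals]
Traceback (most recent call last):
  File "pitch.py", line 25, in <module>
    s=least_squares(res,[.008,0,0,0],args=(e,),loss='soft_l1',f_scale=.3)
ValueError: Residuals are not finite in the initial point.
```

```bash
python3 - <<'E'
from workcell import *
from h import *
D,G=np.load('D.npz'),np.load('G.npz');g=lambda i:cv2.Canny(cv2.GaussianBlur(i,(3,3),0),40,100).astype(np.float32)
gg=lambda i:cv2.cvtColor(i,cv2.COLOR_RGB2GRAY).astype(np.float32)
for k,n,x,y,w,h in [('t','tail',355,236,20,32),('t','leg',338,210,20,20),('t','head',258,262,32,32),('s','legs',282,255,70,18),('s','tail',262,238,18,24)]:
    A,B=gg(D[k]),gg(G[k]);r=cv2.matchTemplate(B[y-5:y+h+5,x-5:x+w+5],A[y:y+h,x:x+w],5);print(n,np.array(np.unravel_index(r.argmax(),r.shape))-5,round(float(r.max()),3))
p=camera_params('scene');pr=lambda X:cv2.projectPoints(np.asarray(X,float),cv2.Rodrigues(p['extrinsics'][:3,:3])[0],p['extrinsics'][:3,3],p['mtx'],None)[0][:,0]
a=np.linspace(0,2*np.pi,120)
def fit(im,L):
    s=cv2.GaussianBlur(im,(3,3),0).astype(np.float32);gr=np.sqrt(sum(cv2.Sobel(s[:,:,c],cv2.CV_32F,1,0)**2+cv2.Sobel(s[:,:,c],cv2.CV_32F,0,1)**2 for c in range(3)))
    P=np.vstack([L+np.c_[.04*np.cos(a),.04*np.sin(a),0*a+dz] for dz in(.007,-.007)])
    u=pr(P);t=u[:120];b=u[120:];hull=cv2.convexHull(u.astype(np.float32))[:,0]
    best=max(((gr[np.clip(np.round(hull[:,1]+dv).astype(int),0,479),np.round(hull[:,0]+du).astype(int)]).mean(),du,dv) for du in np.arange(-4,4.1,.25) for dv in np.arange(-4,4.1,.25))
    return best
s0=cv2.imread('pics/scene0.png')
print('bench',fit(s0,np.array([.5225,.3097,.007])))
C=np.load('C.npz');
print('C',fit(C['s'],np.array([.7893,-.0462,.2865])),'D',fit(D['s'],np.array([.5446,-.0594,.1303])),'G',fit(G['s'],np.array([.5446,-.0594,.1593])))
E
```

```text
tail [0 0] 0.933
leg [0 0] 0.724
head [0 0] 0.979
legs [1 0] 0.94
tail [0 0] 1.0
bench (np.float32(342.96695), np.float64(1.5), np.float64(1.75))
C (np.float32(337.4967), np.float64(0.25), np.float64(0.5)) D (np.float32(311.93768), np.float64(-0.25), np.float64(2.5)) G (np.float32(279.45355), np.float64(-0.25), np.float64(-0.25))
```

```bash
python3 - <<'E'
from workcell import *
from h import *
p=camera_params('top');pr=lambda X:cv2.projectPoints(np.asarray(X,float),cv2.Rodrigues(p['extrinsics'][:3,:3])[0],p['extrinsics'][:3,3],p['mtx'],None)[0][:,0]
a=np.radians(np.arange(-180,180,3))
def fit(im,L,lo=-180,hi=180):
    k=(a>=np.radians(lo))&(a<=np.radians(hi));s=cv2.GaussianBlur(im,(3,3),0).astype(np.float32)
    gr=np.sqrt(sum(cv2.Sobel(s[:,:,c],cv2.CV_32F,1,0)**2+cv2.Sobel(s[:,:,c],cv2.CV_32F,0,1)**2 for c in range(3)))
    u=pr(L+np.c_[.04*np.cos(a[k]),.04*np.sin(a[k]),0*a[k]+.007]).astype(np.float32)
    R_=sorted(((float(cv2.remap(gr,u[:,0]+np.float32(du),u[:,1]+np.float32(dv),1).mean()),du,dv) for du in np.arange(-4,4.1,.25) for dv in np.arange(-4,4.1,.25)),reverse=True)
    return R_[:4]
s0=cv2.imread('pics/top0.png')
print('bench',fit(s0,np.array([.5225,.3097,.007])),fit(s0,np.array([.5225,.3097,.007]),-50,50))
for n,z in(('D',.1303),('G',.1593)):
    print(n,fit(np.load(n+'.npz')['t'],np.array([.5446,-.0594,z]),-45,45))
f=pr([[.5447,-.0593,.0645],[.5547,.0362,.0645]]);print('flower proj',f,'seen (342.0,253.0) (305.3,250.3)')
h=[342,253]
# print rows across lens in G: where edges are left/right
im=np.load('G.npz')['t'];u0,v0=pr([[.5446,-.0594,.1663]])[0];print(u0,v0)
for v in (int(v0)-17,int(v0)-14,int(v0)-11,int(v0)-8):print(v,im[v,int(u0)-24:int(u0)+25].astype(int).mean(1).astype(int))
E
```

```text
bench [(428.9705810546875, np.float64(0.25), np.float64(-0.75)), (426.20263671875, np.float64(0.25), np.float64(-1.0)), (425.9263000488281, np.float64(0.0), np.float64(-0.75)), (423.97344970703125, np.float64(0.0), np.float64(-1.0))] [(478.71832275390625, np.float64(0.5), np.float64(-0.75)), (478.24969482421875, np.float64(0.25), np.float64(-0.75)), (473.2860412597656, np.float64(0.0), np.float64(-0.75)), (472.5866394042969, np.float64(0.75), np.float64(-0.75))]
D [(395.6466369628906, np.float64(1.5), np.float64(-0.5)), (394.50128173828125, np.float64(1.75), np.float64(-0.5)), (393.5198059082031, np.float64(1.25), np.float64(-0.5)), (392.2155456542969, np.float64(1.75), np.float64(-0.25))]
G [(403.2609558105469, np.float64(1.75), np.float64(-0.5)), (402.3116760253906, np.float64(1.5), np.float64(-0.5)), (402.1865539550781, np.float64(2.0), np.float64(-0.5)), (399.5761413574219, np.float64(1.25), np.float64(-0.5))]
flower proj [[342.2862 253.0807]
 [305.6021 250.2806]] seen (342.0,253.0) (305.3,250.3)
343.95516090292494 247.80127445572012
230 [ 68  67  68  69  62  60  65  64  66  64  65  63  64  62  64  64  66  67
  69  66  67  66  73  94 120 112 116 107 110  83  98 101  81  96  97 127
 128 127 129 125 128 129 129 127 127 129 130 128 127]
233 [ 77  76  72  73  73  72  72  71  72  73  74  72  75  75  75  78  88  99
 110 111 126 119 139 173 184 181 184 183 177 188 189 194 204 171 135 119
 130 130 132 133 133 132 133 134 134 134 136 136 135]
236 [103 103 102 102 100 101 103 102 101 101 101 103 101 110 111 115 138 157
 188 189 186 186 187 188 188 187 187 186 189 187 188 189 186 170 167 211
 202 184 150 135 134 133 136 134 119 116 116 117 119]
239 [ 93  98  98  97  94  96  95  97  98  97 100 108 110 144 187 187 187 186
 186 187 188 188 188 188 189 186 187 186 190 190 177 117 121 119 118  90
  70 103 102  86  93 124 128 110  73  91 120 130 133]
```

Both fixed cameras agree that the lens is ~3.5 mm to -y of the flower. Nothing else has shifted, so I'll centre it, reseat properly and draw up again.

Request:
step_arm(
  commands=[5,0,0.006,-0.005,0,0,0,5,0,0.006,-0.025,0,0,0,5,0,0.006,-0.05,0,0,0,5,0,0.006,-0.08,0,0,0,5,0,0.006,-0.105,0,0,0,5,0,0.006,-0.125,0,0,0,5,0,0.006,-0.135,0,0,0,5,0,0.006,-0.14,0,0,0,5,0,0.006,-0.142,0,0,0,5,0,0.006,-0.143,0,0,0],
)

```text
clock: 21.1
position: [0.4778, -0.0287, 0.0687]
ee_rot: [0.191, 0.981, -0.004, 0.02]
ft_force: [0.6, -0.2, -2.3]
grip_width: 0.144
grasp_force: 121.2
```

Request:
step_arm(
  commands=[5,0,0,0,0,0,0,5,0,0,-0.001,0,0,0,5,0,0,-0.001,0,0,0,5,0,0,-0.002,0,0,0,5,0,0,-0.002,0,0,0,5,0,0,-0.003,0,0,0,5,0,0,-0.003,0,0,0,5,0,0,-0.004,0,0,0,5,0,0,-0.004,0,0,0,5,0,0,-0.004,0,0,0],
)

```text
clock: 22.35
position: [0.4776, -0.0287, 0.066]
ee_rot: [0.191, 0.981, -0.004, 0.02]
ft_force: [0.5, -0.1, -2.3]
grip_width: 0.142
grasp_force: 121.2
```

Request:
step_arm(
  commands=[5,0,0,-0.0005,0,0,0,5,0,0,-0.001,0,0,0,5,0,0,-0.0015,0,0,0,5,0,0,-0.002,0,0,0,5,0,0,-0.002,0,0,0,5,0,0,-0.002,0,0,0,5,0,0,-0.002,0,0,0,5,0,0,-0.002,0,0,0,5,0,0,-0.002,0,0,0,5,0,0,-0.002,0,0,0],
)

```text
clock: 23.6
position: [0.4776, -0.0287, 0.0651]
ee_rot: [0.191, 0.981, -0.004, 0.02]
ft_force: [-5.2, 1.9, 5.1]
grip_width: 0.143
grasp_force: 122.2
```

Request:
step_arm(
  commands=[5,0,0,0.001,0,0,0,5,0,0,0.004,0,0,0,5,0,0,0.012,0,0,0,5,0,0,0.03,0,0,0,5,0,0,0.055,0,0,0,5,0,0,0.08,0,0,0,5,0,0,0.105,0,0,0,5,0,0,0.128,0,0,0,5,0,0,0.142,0,0,0,5,0,0,0.148,0,0,0],
)

```text
clock: 24.85
position: [0.4777, -0.0287, 0.1541]
ee_rot: [0.191, 0.981, -0.004, 0.02]
ft_force: [-0.3, 0.4, -1.1]
grip_width: 0.144
grasp_force: 121.3
```

Request:
step_arm(
  commands=[5,0,0,0.0008,0,0,0,5,0,0,0.0008,0,0,0,5,0,0,0.0008,0,0,0,5,0,0,0.0008,0,0,0,5,0,0,0.0008,0,0,0,5,0,0,0.0008,0,0,0,5,0,0,0.0008,0,0,0,5,0,0,0.0008,0,0,0,5,0,0,0.0008,0,0,0,5,0,0,0.0008,0,0,0],
)

```text
clock: 26.1
position: [0.4776, -0.0287, 0.1541]
ee_rot: [0.191, 0.981, -0.004, 0.02]
ft_force: [-0.5, 0.3, -1.8]
grip_width: 0.143
grasp_force: 121.3
```

```bash
python3 snap.py H; python3 prof.py G H|cut -c1-260; python3 - <<'E'
from workcell import *
from h import *
G,H,D=np.load('G.npz'),np.load('H.npz'),np.load('D.npz')
gg=lambda i:cv2.cvtColor(i,cv2.COLOR_RGB2GRAY).astype(np.float32)
for k,n,x,y,w,h in [('t','tail',355,236,20,32),('t','head',258,262,32,32),('s','legs',282,255,70,18),('s','tail',262,238,18,24),('t','gougeC',375,280,35,14),('s','square',255,240,20,45)]:
  for A in(D,G):
    r=cv2.matchTemplate(gg(H[k])[y-5:y+h+5,x-5:x+w+5],gg(A[k])[y:y+h,x:x+w],5);print(n,np.array(np.unravel_index(r.argmax(),r.shape))-5,round(float(r.max()),3))
a=np.radians(np.arange(-180,180,3))
for cam,k,lo in(('top','t',45),('scene','s',181)):
  p=camera_params(cam);pr=lambda X:cv2.projectPoints(np.asarray(X,float),cv2.Rodrigues(p['extrinsics'][:3,:3])[0],p['extrinsics'][:3,3],p['mtx'],None)[0][:,0]
  s=cv2.GaussianBlur(H[k],(3,3),0).astype(np.float32);gr=np.sqrt(sum(cv2.Sobel(s[:,:,c],cv2.CV_32F,1,0)**2+cv2.Sobel(s[:,:,c],cv2.CV_32F,0,1)**2 for c in range(3)))
  b=a[abs(a)<np.radians(lo)];L=np.array([.5446,-.0594,.1593]);c=lambda z:pr(L+np.c_[.04*np.cos(b),.04*np.sin(b),0*b+z]).astype(np.float32)
  u=c(.007) if k=='t' else cv2.convexHull(np.vstack([c(.007),c(-.007)]))[:,0]
  print(cam,max((float(cv2.remap(gr,u[:,0]+np.float32(du),u[:,1]+np.float32(dv),1).mean()),du,dv) for du in np.arange(-4,4.1,.25) for dv in np.arange(-4,4.1,.25)))
E
```

```text
26.1 [ 0.4776 -0.0287  0.1541] [ 0.1909  0.9814 -0.0036  0.0198] [-0.4799  0.2594 -1.7924] [ 0.0262  0.1747 -0.0036]
G R [(np.float64(364.55), np.float64(19.4)), (np.float64(387.31), np.float64(-9.8)), (np.float64(399.66), np.float64(30.1)), (np.float64(422.08), np.float64(-51.9))] B [(np.float64(364.67), np.float64(6.5)), (np.float64(387.32), np.float64(10.9)), (np.float64(
H R [(np.float64(364.53), np.float64(19.2)), (np.float64(387.27), np.float64(-9.9)), (np.float64(399.69), np.float64(29.8)), (np.float64(422.11), np.float64(-52.5))] B [(np.float64(364.56), np.float64(6.1)), (np.float64(387.35), np.float64(10.7)), (np.float64(
tail [ 0 -2] 0.695
tail [ 1 -2] 0.731
head [0 0] 0.978
head [0 0] 0.999
legs [1 0] 0.923
legs [0 0] 0.964
tail [0 0] 1.0
tail [0 0] 1.0
gougeC [0 0] 0.999
gougeC [0 0] 0.999
square [0 0] 1.0
square [0 0] 1.0
top (406.68084716796875, np.float64(0.0), np.float64(-0.5))
scene (271.27227783203125, np.float64(1.25), np.float64(-0.25))
```

```bash
python3 -c "
from workcell import *
print(hand_in())"
```

```text
the job is handed in; nothing more can be done
None
```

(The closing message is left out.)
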